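Close the adjustable wrench on the pipe nut and tighten it by one flat

ROBOT

A 6-joint arm with a two-finger parallel gripper is mounted at the origin on a cart in front of the work surface, level with it; the furniture and walls round the work are solid. World frame = base frame: x ahead of the robot, y to its left, z up, the work surface at z = 0. Lengths are in m, angles in degrees, forces in N, time in s.
With the tool pointing down it reaches from about 0.3 to 0.75 m from the base axis. Payload 8.5 kg.
Tool frame: the origin (TCP) lies between the finger pads; the fingertips stand env.finger_overhang ahead of it and the grasp point (between the pads) lies 2 mm behind it (env.finger_overhang is the distance from the TCP to the fingertips, in m); z points along the fingers, y is the line along which they close (so a half turn about z gives the same grasp; the last joint's range is limited). The gripper opens to 85 mm and grips with 20 to 120 N. Pads are 22 mm wide; open, the fingers measure 114 mm over their backs; the gripper's body (76 mm by 85 mm) begins 54 mm behind the grasp point. The pads swing forward as they close: fully open they stand 13 mm farther back than shut.
Start: joints at [-76.392, 21.807, 74.336, -0, 83.858, -12.336], TCP at [0.241, -0.495, 0.248] pointing down, gripper open.
Joint ranges: [-178.18, 178.18], [-50.72, 133.34], [12.68, 142.11], [-81.47, 261.47], [9.98, 163.14], [-165.26, 165.26]. Speed limits (degrees/s): [136.94, 136.94, 180, 180, 180, 180].

INTERFACE

Orientations are given as a 3x3 rotation matrix whose columns are the frame's x, y, z axes.
In Python, from rig import env gives the robot as it stands. The module is installed in compiled form; this text tells all that it offers.
- The arm moves only by the tool jog_arm, never from a script. Its arguments are lists of equal length, an entry for each row: "hand": the finger opening in m, from 0 to 0.0854; "travel": the shift along the world's x, y, z in m, a list of three; "yaw": the turn about the world's z in rad. A call has exactly 5 rows; each row shifts and turns the commanded pose from where the row before left it; what a row does not reach is not made up. A row lasts 1/8 s, in which the tool goes at most 62.5 mm and 10.7 degrees, less where a joint would pass 70% of its speed; a pose out of reach is approached as far as the arm can. A call is refused whole if a number of a shift passes 0.0625 or a number of a turn 0.188, either way. A call with a gripper value outside its range is refused whole. The fingers move at their own pace and stop on an object; "grip_force" is the grip in N (left out, the last holds). Time passes only in rows, so rows that do not move let the fingers close, or fill a call up. It gives the time, the measured TCP pose, the force, the opening and the grip force at its end, in the units of the state.
- env.observe(): the state, without advancing time (a new reading comes with each control period).
- env.get_image(name): name is "scene" or "top" or "wrist"; returns the picture (400x640x3 uint8, red, green, blue); there is no depth.
- env.calibration(name): a dict with "fx", "fy", "cx", "cy" (pixels), "k1" (the pictures are not rectified: a ray, as slopes to the right and down, at radius r is drawn at 1 + k1 r^2 times it, then the intrinsics apply), "position" and "rotation" of the camera in the world; the wrist camera has in their place "hand_eye" (4x4, takes a point from camera to tool coordinates, whose origin is the TCP and whose axes are the flange's). Camera axes: x right, y down, z forward; pixel columns grow to the right and rows downward; lengths in m; the calibration is good to about 2 mm. A picture is of the moment at which its call begins: read the wrist's pose just before it. calibration takes no time and is no camera call.
- env.close_job(): hands the job in; it is judged then, once.
The state is a dict: "time_s": time; "q": joint angles; "qvel": joint speeds; "joint_efforts": joint torques, N m; "position": TCP position; "tool_rot": TCP orientation; "ft_force": force on the tool from outside, world axes, zero at the start; "wrist_torque": the same for the moment, N m; "grip_width": finger opening in m; "gripper_force": force on a finger pad.
Only numpy, scipy, OpenCV 4.12 (cv2) and the standard library are available. Lean on these libraries where they do the work, as an engineer would, in place of code of your own. Each camera call takes 0.05 s, during which the arm holds its last target. There are 200 camera calls.

TASK

An adjustable wrench lies on the counter round the nut of the pipe fitting with its jaw too wide. Roll the wrench's worm gently with a fingertip, never with more than 20 N on it and without pushing on the jaw itself, until the jaw is snug on the nut; only then swing the handle clockwise (seen from above) to tighten the nut by one flat, a sixth of a turn. Leave the wrench lying snug on the nut, and do not disturb the other things.

Things in the scene. Friction and masses are not known exactly. Their poses are not given: they have to be found in the camera images.
- fitting: the pipe fitting standing up from the counter: a vertical pipe stub 25 mm wide narrowing to a 20 mm ribbed hose end, 46 mm high, carrying a brass hexagonal nut. Fixed. Origin on the counter, on the axis of the pipe and the nut (z up)
- nut (a joint): how far the nut is turned clockwise seen from above, rad: 0 at the start (within 0.02), 1.05 after one flat. The nut is stiff (about 0.25 N m), has no stop in this range and stays where it is left. Hexagon 32 mm across flats, from 5 to 21 mm above the counter
- wrench: loose steel adjustable wrench, 0.6 kg, flat on the counter, nut in its mouth. Origin on the underside, middle of the mouth (the nut's axis when snug); +x out of the mouth, handle towards -x, z up. Head 22 mm thick, 70 mm wide, x -66 to +14 mm; fixed jaw at +y (face at y = 16 mm), movable jaw at -y; throat wall at x = -19.5 mm. Handle x -86 to -210 mm, 20 mm wide, 4 to 19 mm above the counter
- handle_grip (a point): middle of the handle, 140 mm behind the mouth's middle, 11.5 mm above the counter; a good place to hold or push the 20 mm wide handle; its axes are those of the wrench
- worm_top (a point): topmost line of the worm, at its middle, 26 mm above the counter and 4 mm above the head; fixed on the wrench; its axes are those of the wrench
- worm: knurled steel roller, 22 mm wide, 26 mm long, axis along the wrench's y, in a window of the head; origin on its axis at wrench x -40, y -11.5, z 15 mm. A fingertip dragged over its top towards the nut (wrench +x) closes the jaw 1.1 mm per 10 mm of drag; back opens it. Takes about 3 N of drag while the jaw runs, more (or slips) once snug. Rigid; friction about 1, so press down 5 to 10 N
- jaw (a joint): position of the movable jaw, m, growing as it closes: 0 = jaws 35 mm apart, so +0.003 = closed onto the 32 mm nut; starts between -0.003 (38 mm apart) and 0. It stays where the worm leaves it
- jaw_block: the movable jaw of the wrench, on its -y side, 31 mm long, 14 mm wide, 22 mm high; origin on its inner face at the underside
- can_1: drinks can, 66 mm wide, 115 mm high, bystander; origin under it
- shaker_salt: salt shaker, 44 mm wide, 90 mm high, bystander; origin under it
- tub: small dessert tub, 72 mm wide, 71 mm high, bystander; origin under it
- tape_roll: roll of masking tape lying flat, 104 mm wide, 25 mm high, bystander; origin under it
Things that resemble listed ones, but are neither listed nor needed, are in the scene too. Of the things that look like the fitting, take the one that is farthest to the robot's left at the start.

How it is judged (in metres and radians):
On the way, in this order (a step that is already met when the one before it is completed fails the run):
1. the jaw has been rolled snug on the nut (within 0.6 mm of it) before the nut has been turned (value of joint jaw above 0.0024 m and value of joint nut below 0.15 rad), for 0.2 s.
2. the nut has been turned clockwise by one flat with the jaw still snug (value of joint nut above 0.87 rad and value of joint jaw above 0.0018 m), for 0.2 s.
At the end, for the whole second after the job is handed in: the nut has been turned by one flat, 1.05 rad, to within 0.18 rad, the jaw is within 1.2 mm of the closed-on-the-nut value, and the wrench lies flat and still on the counter with its mouth within 8 mm of the nut's axis (all of step 2 and value of joint nut below 1.23 rad and horizontal distance between wrench and fitting below 0.008 m and height (world z) of wrench below 0.006 m and angle between wrench's own z axis and vertical below 0.06 rad and linear speed of wrench below 0.01 m/s); the robot touches nothing.
It fails at once if the worm was pressed or pushed with more than 20 N (contact force between the fingers and worm above 20 N).
It fails at once if the jaw was pushed directly with more than 8 N (contact force between any of the fingers, the arm and jaw_block above 8 N).
It fails at once if the nut was turned with the jaw still loose (value of joint nut above 0.15 rad and value of joint jaw below 0.0016 m).
It fails at once if a bystander was moved by more than 20 mm (distance of any of can_1, shaker_salt, tub, tape_roll from where it was at the start of the episode above 0.02 m).
It also fails if it takes over 70 s, if anything falls off the work surface, if the arm or the gripper's body presses on something with over 40 N, if the wrist force passes 120 N, or if a joint passes its speed limit or range.

## Working session

There is one attempt and no reset: what is moved stays moved. The work goes in short steps, Python scripts to look and compute and a tool call to move; the robot and the scene stay as the last step left them, time stands still between calls to the robot, and variables do not carry over. Pictures are saved under pics/ and viewed, at most 10 in all, crops included, and the job is handed in when it is done.

Besides the shell and the picture viewer there is one more tool, called after "Call:" as a command line: name --pt "numbers of a row" for each row, then --argument value for the rest. jog_arm: Moves the arm, as the interface text tells. Its arguments: {"type":"object","properties":{"hand":{"type":"array"},"travel":{"type":"array"},"yaw":{"type":"array"},"grip_force":{"type":"number"}},"required":["hand","travel","yaw"]}

```bash
mkdir -p pics; python3 - <<'E'
from rig import env
import cv2
s=env.observe(); print(s['time_s'],s['position'],s['tool_rot'],s['grip_width'],env.finger_overhang)
for n in("scene","top"):
    cv2.imwrite(f"pics/{n}0.png",env.get_image(n)[:,:,::-1]); print(n,env.calibration(n))
print(env.calibration("wrist"))
E
```

```text
0.0 [ 0.24054488 -0.49431125  0.24770634] [[ 8.99228717e-01  4.37478680e-01 -3.44405106e-04]
 [ 4.37478697e-01 -8.99227617e-01  1.44321620e-03]
 [ 3.21677736e-04 -1.44845135e-03 -9.99998899e-01]] 0.08487190733636225 0.017
scene {'fx': 514.0140621912386, 'fy': 514.0140621912386, 'cx': 324.6120259343575, 'cy': 195.13884739082928, 'k1': 0.02721016790576066, 'position': array([-0.49712368, -0.44667158,  0.81538988]), 'rotation': array([[ 5.10447498e-01, -4.65769266e-01,  7.22843235e-01],
       [-8.59908832e-01, -2.76864043e-01,  4.28839249e-01],
       [ 3.89158153e-04, -8.40479204e-01, -5.41843664e-01]])}
top {'fx': 478.32728082053603, 'fy': 478.32728082053603, 'cx': 313.44718561698687, 'cy': 196.66686888806464, 'k1': -0.02002584211199499, 'position': array([0.35595229, 0.14756585, 1.28583982]), 'rotation': array([[ 0.00275621, -0.99251505,  0.12209129],
       [-0.99994871, -0.0039254 , -0.00933685],
       [ 0.00974622, -0.12205929, -0.99247496]])}
{'fx': 349.98851936993185, 'fy': 349.98851936993185, 'cx': 322.83008997184, 'cy': 201.30442307837998, 'k1': -0.050032258992951065, 'hand_eye': array([[ 2.86187020e-04, -9.56248654e-01, -2.92555002e-01,
         7.41481010e-02],
       [ 9.99999400e-01, -3.56957306e-05,  1.09490810e-03,
         1.74380978e-04],
       [-1.05744737e-03, -2.92555140e-01,  9.56248070e-01,
        -1.25724707e-01],
       [ 0.00000000e+00,  0.00000000e+00,  0.00000000e+00,
         1.00000000e+00]])}
```

View pics/top0.png

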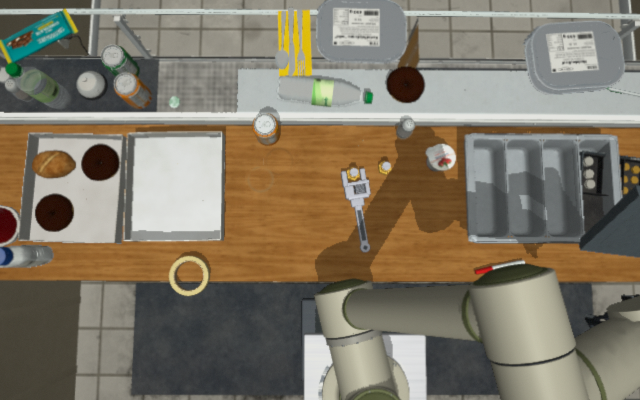

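View pics/scene0.png

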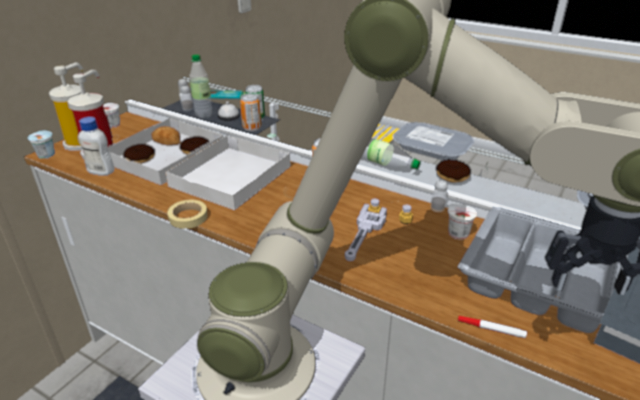

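The top view shows two brass fittings, at (354,173) with the wrench round it and at (385,167) standing alone. Left in the picture is +y, so the robot's-left one is (354,173). The wrench handle runs from the head at (356,190) down to (365,248). The can is at (266,127), the tape at (188,275), the shaker at (405,127) and the tub at (440,157). I'll check the choice in a close crop.

```bash
cat > h.py <<'E'
import numpy as np, cv2
from rig import env
def ray(name,uv,pose=None):
    c=env.calibration(name)
    if name=="wrist":
        s=pose; T=np.eye(4);T[:3,:3]=s['tool_rot'];T[:3,3]=s['position'];T=T@c['hand_eye'];R,p=T[:3,:3],T[:3,3]
    else: R,p=c['rotation'],c['position']
    a=(np.array(uv,float)-[c['cx'],c['cy']])/[c['fx'],c['fy']]
    x=a.copy()
    for _ in range(20): x=a/(1+c['k1']*(x@x))
    return p,R@np.r_[x,1]
def plane(name,uv,z,pose=None):
    p,d=ray(name,uv,pose); return p+d*(z-p[2])/d[2]
def proj(name,X,pose=None):
    c=env.calibration(name)
    if name=="wrist":
        s=pose; T=np.eye(4);T[:3,:3]=s['tool_rot'];T[:3,3]=s['position'];T=T@c['hand_eye'];R,p=T[:3,:3],T[:3,3]
    else: R,p=c['rotation'],c['position']
    d=R.T@(np.array(X)-p); x=d[:2]/d[2]; x=x*(1+c['k1']*(x@x))
    return x*[c['fx'],c['fy']]+[c['cx'],c['cy']]
E
python3 - <<'E'
from h import *
im=cv2.imread("pics/top0.png")[120:260,270:450]
cv2.imwrite("pics/top0c.png",cv2.resize(im,None,fx=4,fy=4,interpolation=cv2.INTER_CUBIC)[:600])
for n,uv,z in [("fit",(354,172),.046),("wrench end",(365,248),.019),("head",(356,190),.022),("can",(266,127),.115),("shaker",(405,127),.09),("tub",(440,157),.07),("tape",(188,275),.02),("fit2",(385,167),.046)]:
    print(n,plane("top",uv,z).round(3))
E
```

```text
fit [0.574 0.029 0.046]
wrench end [ 0.376 -0.001  0.019]
head [0.53  0.022 0.022]
can [0.676 0.256 0.115]
shaker [ 0.685 -0.099  0.09 ]
tub [ 0.611 -0.192  0.07 ]
tape [0.304 0.463 0.02 ]
fit2 [ 0.588 -0.053  0.046]
```

View pics/top0c.png

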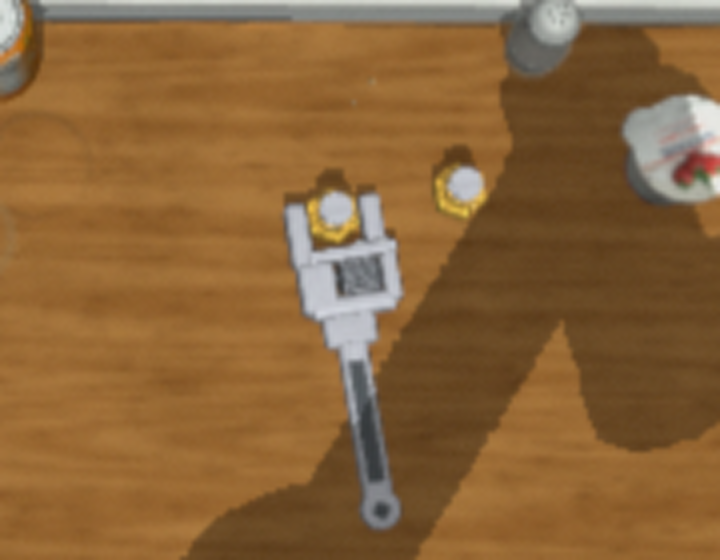

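The crop confirms it: the wrench's mouth sits round the left fitting (crop (333,215)). The worm is the knurled block at crop (360,275), and the handle runs to (380,510). I'll move above the head and look with the wrist camera.

Call:
jog_arm --hand '[0,0,0,0,0]' --pt "0.029 0.0516 -0.005" --pt "0.029 0.0516 -0.005" --pt "0.029 0.0516 -0.005" --pt "0.029 0.0516 -0.005" --pt "0.029 0.0516 -0.005" --yaw '[-0.03,-0.03,-0.03,-0.03,-0.03]'

```text
time_s: 0.72
position: [0.3861, -0.2348, 0.2231]
tool_rot: [[0.955, 0.297, -0.0], [0.297, -0.955, 0.0], [-0.0, -0.0, -1.0]]
ft_force: [1.0, -0.2, -0.7]
grip_width: 0.0001
gripper_force: 0.0
```

Call:
jog_arm --hand '[0,0,0,0,0]' --pt "0.029 0.0516 -0.005" --pt "0.029 0.0516 -0.005" --pt "0.029 0.0516 -0.005" --pt "0.019 0.0516 -0.005" --pt "0 0 0" --yaw '[-0.03,-0.03,-0.03,-0.03,-0.03]'

```text
time_s: 1.35
position: [0.4919, -0.027, 0.2026]
tool_rot: [[0.988, 0.156, -0.001], [0.156, -0.988, 0.001], [-0.001, -0.001, -1.0]]
ft_force: [0.3, -1.5, -0.1]
grip_width: 0.0
gripper_force: 0.0
```

Call:
jog_arm --hand '[0,0,0,0,0]' --pt "0 0.05 -0.01" --pt "0 0 -0.03" --pt "0 0 0" --pt "0 0 0" --pt "0 0 0" --yaw '[0,0,0,0,0]'

```text
time_s: 1.98
position: [0.4921, 0.0191, 0.1643]
tool_rot: [[0.989, 0.151, 0.002], [0.151, -0.989, -0.0], [0.002, 0.001, -1.0]]
ft_force: [-0.3, 0.5, -0.5]
grip_width: 0.0001
gripper_force: 0.0
```

```bash
python3 - <<'E'
from h import *
import pickle
s=env.observe(); print(s['time_s'],s['position'],s['tool_rot'],s['grip_width'],s['ft_force'])
im=env.get_image("wrist")[:,:,::-1]; cv2.imwrite("pics/w1.png",im); pickle.dump(s,open("w1.pkl","wb"))
cv2.imwrite("pics/t1.png",env.get_image("top")[:,:,::-1])
E
```

```text
1.975 [0.49206087 0.01912755 0.16429826] [[ 9.88509149e-01  1.51150751e-01  1.76452836e-03]
 [ 1.51151690e-01 -9.88510495e-01 -4.10258434e-04]
 [ 1.68224393e-03  6.72255658e-04 -9.99998359e-01]] 0.0001312264281754733 [-0.28577103  0.50903661 -0.48389162]
```

View pics/w1.png

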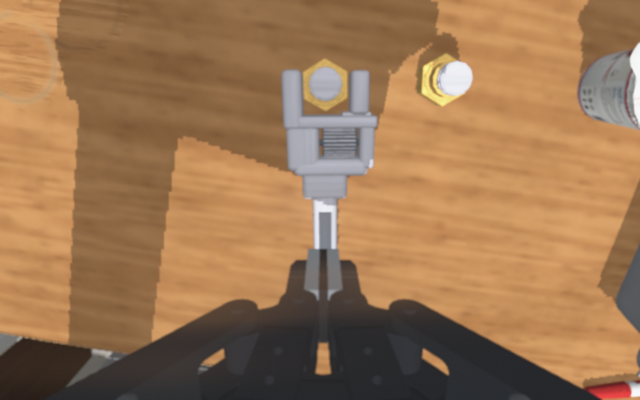

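The wrist picture shows the nut and hose end at (326,84), the worm around (340,142), the jaws at x≈290 and 360, and the closed fingertips near (324,255). I'll zoom in to take accurate edges.

```bash
python3 - <<'E'
from h import *
import pickle
im=cv2.imread("pics/w1.png"); s=pickle.load(open("w1.pkl","rb"))
c=im[50:210,270:390]; c=cv2.convertScaleAbs(c,alpha=1.3)
cv2.imwrite("pics/w1c.png",cv2.resize(c,None,fx=3.75,fy=3.75,interpolation=cv2.INTER_CUBIC))
hsv=cv2.cvtColor(im,cv2.COLOR_BGR2HSV)
m=cv2.inRange(hsv[50:120,295:356],(15,140,90),(35,255,255))
p=np.argwhere(m)[:,::-1]+[295,50]
(cx,cy),r=cv2.minEnclosingCircle(p.astype(np.float32)); print("nut",cx,cy,r,plane("wrist",(cx,cy),.021,s))
p0=plane("wrist",(325,83),.046,s); print("hose top",p0)
E
```

```text
nut 0.0 0.0 0.0 [0.59999021 0.27182694 0.021     ]
hose top [0.57346013 0.02947546 0.046     ]
```

View pics/w1c.png

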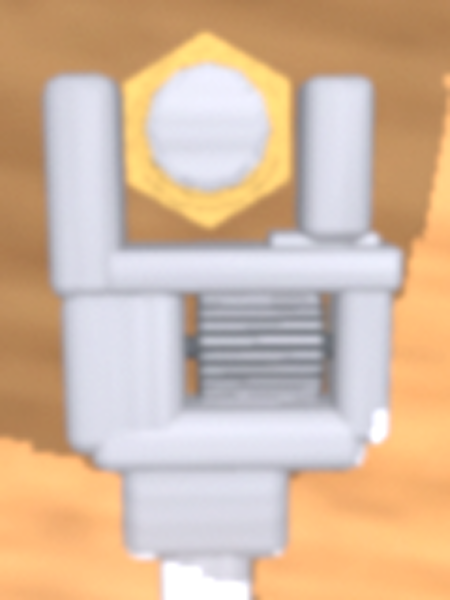

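Crop: nut centre at (208,130), worm spanning x 200–322 and y 290–405 with centre about (261,347). The gap to the movable jaw (295 to 302) is still visible. Jaw edges are parallel to the image columns, so tool yaw ≈ wrench yaw.

```bash
python3 - <<'E'
from h import *
import pickle
s=pickle.load(open("w1.pkl","rb")); R=s['tool_rot'][:2,:2]
P=lambda u,v,z: plane("wrist",(270+u/3.75,50+v/3.75),z,s)
n=P(208,130,.021); print("nut",n)
for k,u,v,z in [("hose",208,127,.046),("worm",261,347,.026),("wormL",200,347,.02),("wormR",322,347,.02),("fixjaw tip",123,80,.022),("fixjaw base",123,235,.022),("movjaw",301,100,.022),("movjaw low",301,220,.022),("throat",160,246,.022),("head rear",230,468,.022),("handle",206,580,.019)]:
    X=P(u,v,z); d=X[:2]-n[:2]; print(k,X.round(4),"in tool-aligned frame rel nut (x,+y left)",(d@R[:,0]).round(4),(-d@R[:,1]).round(4))
a=P(206,580,.019)[:2]
t=plane("top",(365,247.5),.019)[:2]; tf=plane("top",(354,171.5),.046)[:2]; d=tf-t; print("yaw by top",np.degrees(np.arctan2(d[1],d[0])),t,tf)
E
```

```text
nut [0.57319368 0.02889689 0.021     ]
hose [0.573  0.0291 0.046 ] in tool-aligned frame rel nut (x,+y left) -0.0002 0.0002
worm [0.5335 0.012  0.026 ] in tool-aligned frame rel nut (x,+y left) -0.0417 -0.0107
wormL [0.5309 0.024  0.02  ] in tool-aligned frame rel nut (x,+y left) -0.0425 0.0015
wormR [ 0.5347 -0.0007  0.02  ] in tool-aligned frame rel nut (x,+y left) -0.0425 -0.0235
fixjaw tip [0.5799 0.0465 0.022 ] in tool-aligned frame rel nut (x,+y left) 0.0092 0.0164
fixjaw base [0.5508 0.0425 0.022 ] in tool-aligned frame rel nut (x,+y left) -0.02 0.0169
movjaw [0.5814 0.0119 0.022 ] in tool-aligned frame rel nut (x,+y left) 0.0056 -0.018
movjaw low [0.5591 0.008  0.022 ] in tool-aligned frame rel nut (x,+y left) -0.0171 -0.0185
throat [0.5498 0.035  0.022 ] in tool-aligned frame rel nut (x,+y left) -0.0222 0.0095
head rear [0.5073 0.014  0.022 ] in tool-aligned frame rel nut (x,+y left) -0.0674 -0.0047
handle [0.4813 0.0151 0.019 ] in tool-aligned frame rel nut (x,+y left) -0.0929 0.0002
yaw by top 8.62694816214102 [ 0.3772211 -0.0007307] [0.57561924 0.02936965]
```

Call:
jog_arm --hand '[0,0,0,0,0]' --pt "0.0325 -0.0085 -0.03" --pt "0 0 -0.04" --pt "0 0 -0.035" --pt "0 0 0" --pt "0 0 0" --yaw '[0,0,0,0,0]'

```text
time_s: 2.7
position: [0.5249, 0.0111, 0.0597]
tool_rot: [[0.988, 0.152, 0.002], [0.152, -0.988, -0.0], [0.002, 0.001, -1.0]]
ft_force: [0.1, 0.7, 0.7]
grip_width: -0.0001
gripper_force: 0.0
```

Call:
jog_arm --hand '[0,0,0,0,0]' --pt "0 0 -0.003" --pt "0 0 -0.002" --pt "0 0 0" --pt "0 0 0" --pt "0 0 0" --yaw '[0,0,0,0,0]'

```text
time_s: 3.32
position: [0.5242, 0.0113, 0.0534]
tool_rot: [[0.988, 0.152, 0.0], [0.152, -0.988, -0.0], [0.0, 0.0, -1.0]]
ft_force: [-0.4, -0.4, -0.3]
grip_width: 0.0002
gripper_force: 0.0
```

Call:
jog_arm --hand '[0,0,0,0,0]' --pt "0 0 -0.004" --pt "0 0 -0.003" --pt "0 0 0" --pt "0 0 0" --pt "0 0 0" --yaw '[0,0,0,0,0]'

```text
time_s: 3.95
position: [0.5241, 0.0114, 0.0464]
tool_rot: [[0.988, 0.152, 0.0], [0.152, -0.988, -0.0], [0.0, 0.0, -1.0]]
ft_force: [0.5, 0.2, 0.4]
grip_width: -0.0002
gripper_force: 0.0
```

Call:
jog_arm --hand '[0,0,0,0,0]' --pt "0 0 -0.0005" --pt "0 0 -0.0005" --pt "0 0 -0.0005" --pt "0 0 0" --pt "0 0 0" --yaw '[0,0,0,0,0]'

```text
time_s: 4.58
position: [0.5241, 0.0114, 0.0448]
tool_rot: [[0.988, 0.152, -0.0], [0.152, -0.988, 0.0], [-0.0, -0.0, -1.0]]
ft_force: [-0.1, -0.3, -1.3]
grip_width: 0.0
gripper_force: 0.0
```

Call:
jog_arm --hand '[0,0,0,0,0]' --pt "0 0 -0.0005" --pt "0 0 -0.0005" --pt "0 0 0" --pt "0 0 0" --pt "0 0 0" --yaw '[0,0,0,0,0]'

```text
time_s: 5.2
position: [0.5241, 0.0113, 0.0438]
tool_rot: [[0.988, 0.152, -0.0], [0.152, -0.988, -0.0], [-0.0, 0.0, -1.0]]
ft_force: [-0.3, -0.1, -0.2]
grip_width: 0.0001
gripper_force: 0.0
```

Call:
jog_arm --hand '[0,0,0,0,0]' --pt "0 0 -0.0005" --pt "0 0 0" --pt "0 0 0" --pt "0 0 0" --pt "0 0 0" --yaw '[0,0,0,0,0]'

```text
time_s: 5.82
position: [0.5243, 0.0113, 0.0434]
tool_rot: [[0.988, 0.152, 0.0], [0.152, -0.988, -0.0], [0.0, 0.0, -1.0]]
ft_force: [-0.0, -0.3, 1.4]
grip_width: -0.0001
gripper_force: 0.7
```

Call:
jog_arm --hand '[0,0,0,0,0]' --pt "0 0 -0.0002" --pt "0 0 0" --pt "0 0 0" --pt "0 0 0" --pt "0 0 0" --yaw '[0,0,0,0,0]'

```text
time_s: 6.45
position: [0.5241, 0.0113, 0.0431]
tool_rot: [[0.988, 0.152, 0.0], [0.152, -0.988, -0.0], [0.0, 0.0, -1.0]]
ft_force: [1.4, 0.7, 2.3]
grip_width: -0.0001
gripper_force: 0.9
```

Call:
jog_arm --hand '[0,0,0,0,0]' --pt "0 0 -0.0002" --pt "0 0 0" --pt "0 0 0" --pt "0 0 0" --pt "0 0 0" --yaw '[0,0,0,0,0]'

```text
time_s: 7.08
position: [0.5241, 0.0113, 0.0429]
tool_rot: [[0.988, 0.152, 0.0], [0.152, -0.988, -0.0], [0.0, 0.0, -1.0]]
ft_force: [1.3, -0.1, 2.2]
grip_width: 0.0001
gripper_force: 1.1
```

Call:
jog_arm --hand '[0,0,0,0,0]' --pt "0 0 -0.0004" --pt "0 0 0" --pt "0 0 0" --pt "0 0 0" --pt "0 0 0" --yaw '[0,0,0,0,0]'

```text
time_s: 7.7
position: [0.5242, 0.0113, 0.0427]
tool_rot: [[0.988, 0.152, 0.0], [0.152, -0.988, -0.0], [0.0, 0.0, -1.0]]
ft_force: [0.5, 0.7, 5.2]
grip_width: -0.0002
gripper_force: 2.6
```

Call:
jog_arm --hand '[0,0,0,0,0]' --pt "0 0 -0.0004" --pt "0 0 0" --pt "0 0 0" --pt "0 0 0" --pt "0 0 0" --yaw '[0,0,0,0,0]'

```text
time_s: 8.32
position: [0.5242, 0.0113, 0.0426]
tool_rot: [[0.988, 0.152, 0.001], [0.152, -0.988, -0.0], [0.001, 0.0, -1.0]]
ft_force: [1.2, -0.1, 8.3]
grip_width: -0.0
gripper_force: 4.1
```

Call:
jog_arm --hand '[0,0,0,0,0]' --pt "0.001 0.00015 0" --pt "0.0015 0.00025 0" --pt "0.0015 0.00025 0" --pt "0.0015 0.00025 0" --pt "0.0015 0.00025 0" --yaw '[0,0,0,0,0]'

```text
time_s: 8.95
position: [0.5306, 0.0124, 0.0427]
tool_rot: [[0.988, 0.152, -0.001], [0.152, -0.988, -0.0], [-0.001, 0.0, -1.0]]
ft_force: [-3.5, -0.8, 13.7]
grip_width: -0.0002
gripper_force: 6.3
```

Call:
jog_arm --hand '[0,0,0,0,0]' --pt "0 0 0.0006" --pt "0.001 0.00015 0" --pt "0.001 0.00015 0" --pt "0.001 0.00015 0" --pt "0.001 0.00015 0" --yaw '[0,0,0,0,0]'

```text
time_s: 9.57
position: [0.5342, 0.013, 0.0428]
tool_rot: [[0.988, 0.152, -0.002], [0.152, -0.988, -0.0], [-0.002, -0.0, -1.0]]
ft_force: [-4.2, -1.5, 9.1]
grip_width: 0.0002
gripper_force: 4.2
```

Call:
jog_arm --hand '[0,0,0,0,0]' --pt "0.0015 0.00025 0" --pt "0.0015 0.00025 0" --pt "0.0015 0.00025 0" --pt "0.0015 0.00025 0" --pt "0 0 0" --yaw '[0,0,0,0,0]'

```text
time_s: 10.2
position: [0.5404, 0.014, 0.0428]
tool_rot: [[0.988, 0.152, -0.002], [0.152, -0.988, -0.0], [-0.002, -0.0, -1.0]]
ft_force: [-2.2, -0.5, 8.8]
grip_width: 0.0
gripper_force: 3.9
```

```bash
python3 - <<'E'
from h import *
import pickle
s=env.observe(); print(s['ft_force'],s['position'])
im=env.get_image("wrist")[:,:,::-1].copy(); cv2.imwrite("pics/w2.png",im); pickle.dump(s,open("w2.pkl","wb"))
cv2.imwrite("pics/w2v.png",im)
E
```

```text
[-2.18750424 -0.49094582  8.79163677] [0.54035188 0.01399358 0.04283058]
```

View pics/w2v.png

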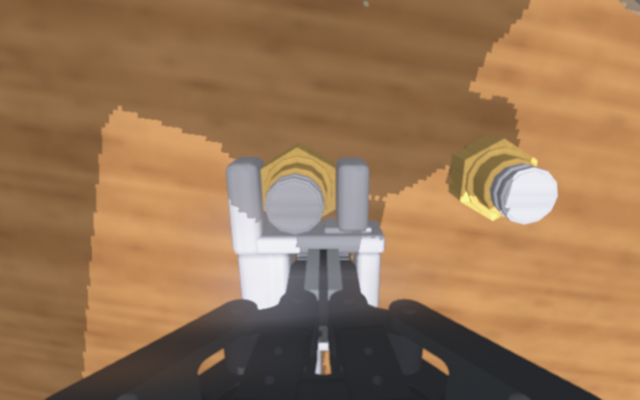

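The movable jaw's inner edge is at (336,200) and the fixed one at (263,200). The nut nearly fills the gap, so the jaw has visibly closed. I'll reset the finger for a second stroke.

Call:
jog_arm --hand '[0,0,0,0,0]' --pt "0 0 0.006" --pt "-0.008 -0.00125 0" --pt "-0.0085 -0.00125 0" --pt "0 0 -0.004" --pt "0 0 -0.001" --yaw '[0,0,0,0,0]'

```text
time_s: 10.88
position: [0.5244, 0.0116, 0.0434]
tool_rot: [[0.988, 0.152, -0.001], [0.152, -0.988, 0.0], [-0.001, -0.0, -1.0]]
ft_force: [0.1, 0.5, 0.2]
grip_width: -0.0002
gripper_force: 0.0
```

Call:
jog_arm --hand '[0,0,0,0,0]' --pt "0 0 -0.0005" --pt "0 0 -0.0002" --pt "0 0 -0.0002" --pt "0 0 -0.0001" --pt "0 0 0" --yaw '[0,0,0,0,0]'

```text
time_s: 11.5
position: [0.5247, 0.0116, 0.0429]
tool_rot: [[0.988, 0.152, 0.0], [0.152, -0.988, -0.0], [0.0, 0.0, -1.0]]
ft_force: [0.4, 0.1, 3.1]
grip_width: 0.0
gripper_force: 1.4
```

Call:
jog_arm --hand '[0,0,0,0,0]' --pt "0 0 -0.0003" --pt "0.0005 0.0001 0" --pt "0.001 0.00015 0" --pt "0.001 0.00015 0" --pt "0.001 0.00015 0" --yaw '[0,0,0,0,0]'

```text
time_s: 12.12
position: [0.5278, 0.0121, 0.0429]
tool_rot: [[0.988, 0.152, -0.0], [0.152, -0.988, -0.0], [-0.0, 0.0, -1.0]]
ft_force: [-3.5, -0.1, 8.8]
grip_width: 0.0001
gripper_force: 4.2
```

Call:
jog_arm --hand '[0,0,0,0,0]' --pt "0.0008 0.0001 0" --pt "0.0008 0.0001 0" --pt "0.0008 0.0001 0" --pt "0.0008 0.00015 0" --pt "0.0008 0.00015 0" --yaw '[0,0,0,0,0]'

```text
time_s: 12.75
position: [0.5318, 0.0127, 0.0428]
tool_rot: [[0.988, 0.152, -0.001], [0.152, -0.988, -0.0], [-0.001, 0.0, -1.0]]
ft_force: [-4.2, 0.4, 7.7]
grip_width: 0.0002
gripper_force: 4.2
```

Call:
jog_arm --hand '[0,0,0,0,0]' --pt "0.0008 0.0001 0" --pt "0.0008 0.0001 0" --pt "0.0008 0.0001 0" --pt "0.0008 0.00015 0" --pt "0.0008 0.00015 0" --yaw '[0,0,0,0,0]'

```text
time_s: 13.38
position: [0.5357, 0.0133, 0.0428]
tool_rot: [[0.988, 0.152, -0.001], [0.152, -0.988, -0.0], [-0.001, 0.0, -1.0]]
ft_force: [-3.3, -0.1, 8.5]
grip_width: 0.0001
gripper_force: 4.3
```

Call:
jog_arm --hand '[0,0,0,0,0]' --pt "0.0008 0.0001 0" --pt "0.0008 0.0001 0" --pt "0.0008 0.0001 0" --pt "0.0008 0.00015 0" --pt "0.0008 0.00015 0" --yaw '[0,0,0,0,0]'

```text
time_s: 14.0
position: [0.5397, 0.0138, 0.0428]
tool_rot: [[0.988, 0.152, -0.001], [0.152, -0.988, -0.0], [-0.001, 0.0, -1.0]]
ft_force: [-3.1, -0.8, 8.1]
grip_width: -0.0
gripper_force: 4.2
```

Call:
jog_arm --hand '[0,0,0,0,0]' --pt "0 0 0.006" --pt "-0.008 -0.00125 0" --pt "-0.008 -0.00125 0" --pt "0 0 -0.004" --pt "0 0 -0.001" --yaw '[0,0,0,0,0]'

```text
time_s: 14.62
position: [0.524, 0.0114, 0.0431]
tool_rot: [[0.988, 0.152, -0.0], [0.152, -0.988, 0.0], [-0.0, -0.0, -1.0]]
ft_force: [-0.5, -0.5, -0.6]
grip_width: -0.0002
gripper_force: 0.0
```

Call:
jog_arm --hand '[0,0,0,0,0]' --pt "0 0 -0.0005" --pt "0 0 -0.0002" --pt "0 0 -0.0002" --pt "0 0 -0.0001" --pt "0 0 0" --yaw '[0,0,0,0,0]'

```text
time_s: 15.25
position: [0.5242, 0.0114, 0.0427]
tool_rot: [[0.988, 0.152, 0.0], [0.152, -0.988, -0.0], [0.0, 0.0, -1.0]]
ft_force: [-2.4, -0.8, 5.3]
grip_width: -0.0002
gripper_force: 2.7
```

Call:
jog_arm --hand '[0,0,0,0,0]' --pt "0.0004 0.0001 0" --pt "0.0008 0.0001 0" --pt "0.0008 0.0001 0" --pt "0.0008 0.0001 0" --pt "0.0008 0.0001 0" --yaw '[0,0,0,0,0]'

```text
time_s: 15.88
position: [0.5275, 0.0119, 0.0429]
tool_rot: [[0.988, 0.152, -0.0], [0.152, -0.988, -0.0], [-0.0, 0.0, -1.0]]
ft_force: [-3.5, -1.2, 7.9]
grip_width: 0.0002
gripper_force: 4.0
```

Call:
jog_arm --hand '[0,0,0,0,0]' --pt "0.0008 0.0001 0" --pt "0.0008 0.0001 0" --pt "0.0008 0.0001 0" --pt "0.0008 0.00015 0" --pt "0.0008 0.00015 0" --yaw '[0,0,0,0,0]'

```text
time_s: 16.5
position: [0.5311, 0.0124, 0.0428]
tool_rot: [[0.988, 0.152, -0.001], [0.152, -0.988, -0.0], [-0.001, 0.0, -1.0]]
ft_force: [-6.0, -1.5, 9.4]
grip_width: 0.0001
gripper_force: 4.7
```

Call:
jog_arm --hand '[0,0,0,0,0]' --pt "0.0008 0.0001 0" --pt "0.0008 0.0001 0" --pt "0.0008 0.0001 0" --pt "0.0008 0.00015 0" --pt "0.0008 0.00015 0" --yaw '[0,0,0,0,0]'

```text
time_s: 17.12
position: [0.5346, 0.0129, 0.0428]
tool_rot: [[0.988, 0.153, -0.003], [0.153, -0.988, -0.001], [-0.003, 0.0, -1.0]]
ft_force: [-8.1, -3.6, 11.5]
grip_width: 0.0001
gripper_force: 5.5
```

Drag rose from 3.5 to about 9 N, which suggests the jaw is snug. I'll lift off and verify from the same viewpoint as before.

Call:
jog_arm --hand '[0,0,0,0,0]' --pt "0 0 0.005" --pt "0 0 0.055" --pt "-0.02 0.002 0.06" --pt "-0.022 0.004 0" --pt "0 0 0" --yaw '[0,0,0,0,0]'

```text
time_s: 17.75
position: [0.4934, 0.0194, 0.1622]
tool_rot: [[0.988, 0.152, 0.001], [0.152, -0.988, 0.0], [0.001, 0.0, -1.0]]
ft_force: [0.2, 0.0, -0.6]
grip_width: -0.0
gripper_force: 0.0
```

```bash
python3 - <<'E'
from h import *
import pickle
s=env.observe(); print(s['time_s'],s['position'],s['ft_force'])
im=env.get_image("wrist")[:,:,::-1].copy(); cv2.imwrite("pics/w3.png",im); pickle.dump(s,open("w3.pkl","wb"))
c=cv2.convertScaleAbs(im[50:210,270:390],alpha=1.3)
cv2.imwrite("pics/w3c.png",cv2.resize(c,None,fx=3.75,fy=3.75,interpolation=cv2.INTER_CUBIC))
E
```

```text
17.75 [0.49338217 0.01942559 0.16224104] [ 0.16687228  0.04681059 -0.57273457]
```

View pics/w3c.png

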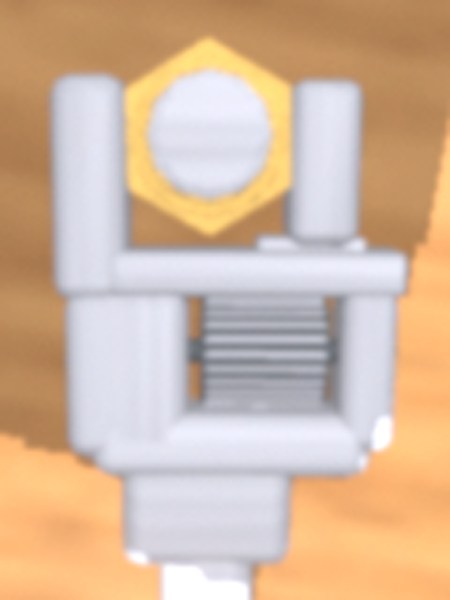

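The crop shows the movable jaw face (x≈292) flush on the nut flat and the fixed jaw (x≈128) flush on the other, with no gap left (it was 295 to 302 before). Next I'll check the joint margins and the handle line for the swing.

```bash
python3 - <<'E'
from h import *
import pickle
s=pickle.load(open("w3.pkl","rb")); print(np.round(env.observe()['q'],1)); R=s['tool_rot'][:2,:2]
P=lambda u,v,z: plane("wrist",(270+u/3.75,50+v/3.75),z,s)
n=P(210,135,.021); print("nut",n)
for k,u,v,z in [("hose",210,132,.046),("fix",127,150,.022),("mov",292,150,.022),("throat",160,250,.022),("rear",208,470,.022),("handleL",163,580,.019),("handleR",250,580,.019),]:
    X=P(u,v,z); d=X[:2]-n[:2]; print(k,X[:2].round(4),(d@R[:,0]).round(4),(-d@R[:,1]).round(4))
# handle edges lower in picture
im=cv2.imread("pics/w3.png"); g=cv2.cvtColor(im,cv2.COLOR_BGR2HSV)
for v in (205,215,225,235): 
    row=g[v,295:355,1]; w=np.where(row<60)[0]; 
    if len(w): print(v,w.min()+295,w.max()+295)
for yaw in np.radians([8.7,-51.3]):
    print((n[:2]-.14*np.array([np.cos(yaw),np.sin(yaw)])).round(4))
E
```

```text
[-11.5  21.3  91.    0.   67.7  69.7]
nut [0.57346122 0.02884375 0.021     ]
hose [0.5733 0.0291] -0.0001 0.0002
fix [0.5682 0.0443] -0.0028 0.0161
mov [0.5731 0.0127] -0.0028 -0.0159
throat [0.5504 0.0352] -0.0218 0.0098
rear [0.5078 0.019 ] -0.0664 0.0002
handleL [0.4818 0.0246] -0.0913 0.0098
handleR [0.4846 0.0062] -0.0913 -0.0089
205 313 336
215 313 336
225 313 336
235 313 336
[0.4351 0.0077]
[0.4859 0.1381]
```

Gap is 32.0 mm, so it's snug. I'll straddle the handle at the grip point.

Call:
jog_arm --hand '[0.036,0.036,0.036,0.036,0.036]' --pt "-0.03 -0.006 0" --pt "-0.028 -0.006 0" --pt "0 0 -0.05" --pt "0 0 -0.05" --pt "0 0 0" --yaw '[0,0,0,0,0]'

```text
time_s: 18.42
position: [0.4351, 0.0073, 0.0592]
tool_rot: [[0.988, 0.152, -0.007], [0.152, -0.988, 0.002], [-0.007, -0.003, -1.0]]
ft_force: [0.2, -0.2, -0.0]
grip_width: 0.0361
gripper_force: 0.0
```

```bash
python3 - <<'E'
from h import *
s=env.observe(); print(s['position'],s['grip_width'])
im=env.get_image("wrist")[:,:,::-1].copy(); cv2.imwrite("pics/w4.png",im)
E
```

```text
[0.43507044 0.00726138 0.05920059] 0.036149183857225285
```

View pics/w4.png

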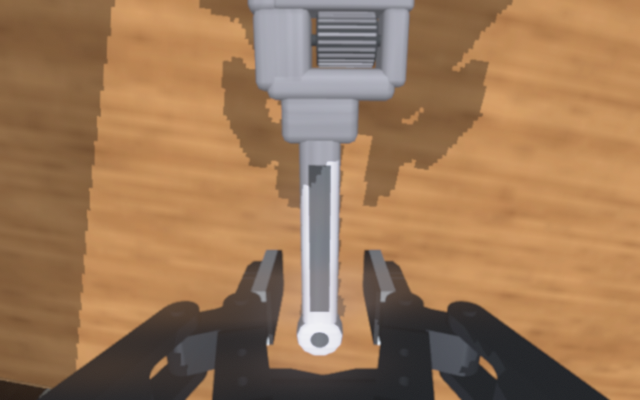

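The handle (x 300–340) lies midway between the open fingers (pads at x≈275 and 370). Descend around it.

Call:
jog_arm --hand '[0.036,0.036,0.036,0.036,0.036]' --pt "0 0 -0.015" --pt "0 0 -0.012" --pt "0 0 -0.006" --pt "0 0 0" --pt "0 0 0" --yaw '[0,0,0,0,0]'

```text
time_s: 19.1
position: [0.4362, 0.0071, 0.0291]
tool_rot: [[0.988, 0.152, 0.001], [0.152, -0.988, -0.0], [0.001, 0.0, -1.0]]
ft_force: [-0.4, -0.4, -0.4]
grip_width: 0.0362
gripper_force: 0.0
```

Call:
jog_arm --hand '[0.025,0.025,0.025,0.025,0.025]' --pt "0 0 0" --pt "0 0 0" --pt "0 0 0" --pt "0 0 0" --pt "0 0 0" --yaw '[0,0,0,0,0]'

```text
time_s: 19.73
position: [0.436, 0.0071, 0.0287]
tool_rot: [[0.988, 0.152, 0.0], [0.152, -0.988, 0.0], [0.0, -0.0, -1.0]]
ft_force: [-0.8, -0.0, 1.0]
grip_width: 0.0245
gripper_force: 0.0
```

```bash
python3 - <<'E'
import numpy as np
n=np.array([.5733,.0289]); y0=np.radians(8.7)
# 25 rows, step 0.042 each
y=y0-np.r_[0,np.cumsum([.042]*25)]
p=n-.14*np.c_[np.cos(y),np.sin(y)]
print(np.diff(p,axis=0).round(4).tolist(), p[0],p[-1])
E
```

```text
[[-0.0008, 0.0058], [-0.0005, 0.0059], [-0.0003, 0.0059], [-0.0, 0.0059], [0.0002, 0.0059], [0.0005, 0.0059], [0.0007, 0.0058], [0.001, 0.0058], [0.0012, 0.0058], [0.0014, 0.0057], [0.0017, 0.0056], [0.0019, 0.0056], [0.0021, 0.0055], [0.0024, 0.0054], [0.0026, 0.0053], [0.0028, 0.0052], [0.003, 0.005], [0.0032, 0.0049], [0.0034, 0.0048], [0.0036, 0.0046], [0.0038, 0.0045], [0.004, 0.0043], [0.0042, 0.0041], [0.0044, 0.0039], [0.0045, 0.0038]] [0.43491086 0.00772349] [0.48607257 0.13840514]
```

Call:
jog_arm --hand '[0.025,0.025,0.025,0.025,0.025]' --pt "0 0 -0.004" --pt "-0.0008 0.0058 0" --pt "-0.0005 0.0059 0" --pt "-0.0003 0.0059 0" --pt "0 0.0059 0" --yaw '[0,-0.042,-0.042,-0.042,-0.042]'

```text
time_s: 20.35
position: [0.4341, 0.0305, 0.0243]
tool_rot: [[1.0, -0.016, -0.001], [-0.016, -1.0, -0.0], [-0.001, 0.0, -1.0]]
ft_force: [-0.1, -4.0, -0.3]
grip_width: 0.0249
gripper_force: 1.8
```

Call:
jog_arm --hand '[0.025,0.025,0.025,0.025,0.025]' --pt "0.0002 0.0059 0" --pt "0.0005 0.0059 0" --pt "0.0007 0.0058 0" --pt "0.001 0.0058 0" --pt "0.0012 0.0058 0" --yaw '[-0.042,-0.042,-0.042,-0.042,-0.042]'

```text
time_s: 20.98
position: [0.4373, 0.0597, 0.0243]
tool_rot: [[0.975, -0.224, -0.002], [-0.224, -0.975, -0.0], [-0.002, 0.001, -1.0]]
ft_force: [-2.5, -3.2, -0.2]
grip_width: 0.025
gripper_force: 2.1
```

Call:
jog_arm --hand '[0.025,0.025,0.025,0.025,0.025]' --pt "0.0014 0.0057 0" --pt "0.0017 0.0056 0" --pt "0.0019 0.0056 0" --pt "0.0021 0.0055 0" --pt "0.0024 0.0054 0" --yaw '[-0.042,-0.042,-0.042,-0.042,-0.042]'

```text
time_s: 21.6
position: [0.4465, 0.0875, 0.0242]
tool_rot: [[0.906, -0.422, -0.003], [-0.422, -0.906, -0.001], [-0.002, 0.002, -1.0]]
ft_force: [-1.7, -3.3, 1.0]
grip_width: 0.025
gripper_force: 2.4
```

```bash
python3 - <<'E'
from h import *
import pickle
s=env.observe(); pickle.dump(s,open("w5.pkl","wb")); print(s['position'],s['ft_force'],np.round(s['q'],1))
im=env.get_image("wrist")[:,:,::-1].copy(); cv2.imwrite("pics/w5.png",im)
t=env.get_image("top")[:,:,::-1]; cv2.imwrite("pics/t5.png",t)
a=cv2.resize(im,(400,250)); b=cv2.resize(t[130:260,270:450],(400,289))
cv2.imwrite("pics/m5.png",np.vstack([a,b]))
E
```

```text
[0.44647065 0.08748052 0.0242177 ] [-1.68481767 -3.29054451  0.96299869] [-3.900e+00  3.090e+01  1.060e+02 -1.000e-01  4.330e+01  1.112e+02]
```

View pics/m5.png

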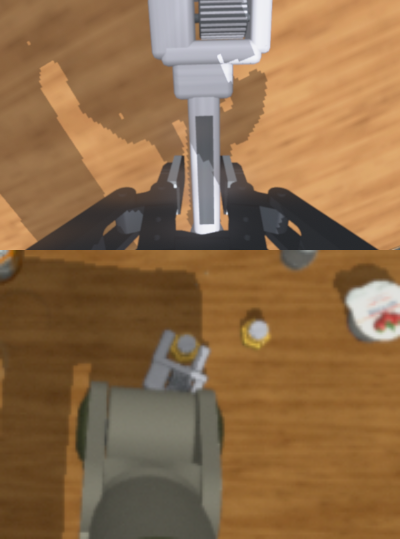

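The wrench turns with the hand: the handle lies against the right pad (upper half, x≈222) and the head is still round the nut (lower half, at (185,347)). Continuing.

Call:
jog_arm --hand '[0.025,0.025,0.025,0.025,0.025]' --pt "0.0026 0.0053 0" --pt "0.0028 0.0052 0" --pt "0.003 0.005 0" --pt "0.0032 0.0049 0" --pt "0.0034 0.0048 0" --yaw '[-0.042,-0.042,-0.042,-0.042,-0.042]'

```text
time_s: 22.32
position: [0.4615, 0.1126, 0.0242]
tool_rot: [[0.799, -0.602, -0.003], [-0.602, -0.799, -0.0], [-0.002, 0.002, -1.0]]
ft_force: [-4.4, -2.4, -1.1]
grip_width: 0.025
gripper_force: 2.3
```

Call:
jog_arm --hand '[0.025,0.025,0.025,0.025,0.025]' --pt "0.0036 0.0046 0" --pt "0.0038 0.0045 0" --pt "0.004 0.0043 0" --pt "0.0042 0.0041 0" --pt "0.0044 0.0039 0" --yaw '[-0.042,-0.042,-0.042,-0.042,-0.042]'

```text
time_s: 22.95
position: [0.4811, 0.134, 0.0242]
tool_rot: [[0.656, -0.755, -0.004], [-0.755, -0.656, -0.0], [-0.002, 0.003, -1.0]]
ft_force: [-5.8, -2.2, 1.6]
grip_width: 0.025
gripper_force: 2.8
```

Call:
jog_arm --hand '[0.025,0.025,0.025,0.025,0.025]' --pt "0.0045 0.0038 0" --pt "0.0025 0.0019 0" --pt "0 0 0" --pt "0 0 0" --pt "0 0 0" --yaw '[-0.042,-0.02,0,0,0]'

```text
time_s: 23.58
position: [0.4881, 0.1399, 0.0242]
tool_rot: [[0.609, -0.793, -0.003], [-0.793, -0.609, 0.0], [-0.002, 0.002, -1.0]]
ft_force: [-5.3, -0.0, 0.7]
grip_width: 0.0253
gripper_force: 2.1
```

Call:
jog_arm --hand '[0.04,0.04,0.04,0.04,0.04]' --pt "-0.0016 -0.0012 0" --pt "0 0 0" --pt "0 0 0" --pt "0 0 0.02" --pt "0 0 0.06" --yaw '[0,0,0,0,0]'

```text
time_s: 24.2
position: [0.4869, 0.1385, 0.1038]
tool_rot: [[0.608, -0.794, -0.005], [-0.794, -0.608, -0.0], [-0.003, 0.004, -1.0]]
ft_force: [0.6, -0.1, 1.0]
grip_width: 0.0397
gripper_force: 0.0
```

Call:
jog_arm --hand '[0.04,0.04,0.04,0.04,0.04]' --pt "0 0 0.05" --pt "0 0 0.03" --pt "0 0 0" --pt "0 0 0" --pt "0 0 0" --yaw '[0,0,0,0,0]'

```text
time_s: 24.82
position: [0.4875, 0.1387, 0.1835]
tool_rot: [[0.608, -0.794, -0.002], [-0.794, -0.608, -0.0], [-0.001, 0.002, -1.0]]
ft_force: [-0.2, -0.1, -0.7]
grip_width: 0.0401
gripper_force: 0.0
```

```bash
python3 - <<'E'
from h import *
import pickle
s=env.observe(); pickle.dump(s,open("w6.pkl","wb")); print(s['time_s'],s['position'],s['ft_force'])
im=env.get_image("wrist")[:,:,::-1].copy(); cv2.imwrite("pics/w6.png",im)
E
```

```text
24.825 [0.48746011 0.13866742 0.1834658 ] [-0.22837715 -0.09763266 -0.72399722]
```

View pics/w6.png

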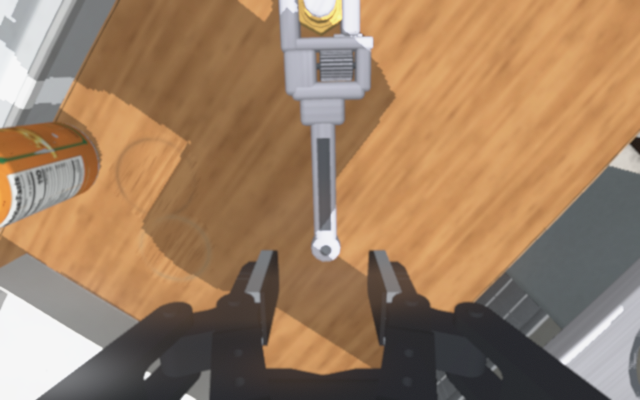

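The wrist view shows the wrench lying along the columns: handle hole at (325,250), neck edges at x 302–344 (y 110), and the nut still in the mouth at (320,10). I'll measure the turn.

```bash
python3 - <<'E'
from h import *
import pickle
s=pickle.load(open("w6.pkl","rb"))
h=plane("wrist",(325.5,249),.019,s)[:2]; nk=plane("wrist",(322.5,110),.021,s)[:2]; n=plane("wrist",(320,4),.046,s)[:2]
f=np.array([.5733,.0289])
for k,a,b in(("hole-neck",h,nk),("hole-fit",h,f)):
    d=b-a; y=np.degrees(np.arctan2(d[1],d[0])); print(k,y,"turn rad",np.radians(8.7-y),np.linalg.norm(d))
E
```

```text
hole-neck -51.28015252724596 turn rad 1.04685114744884 0.12219699073093304
hole-fit -51.188897671711196 turn rad 1.0452584497613264 0.19857756925557044
```

The turn is 1.046 rad and the wrench is still seated on the fitting's axis. The hand is clear, so I'm handing in.

```bash
python3 -c "
from rig import env
print(env.close_job())"
```

```text
the job is handed in; nothing more can be done
None
```

The jaw was rolled snug on the nut (measured gap 32.0 mm), the nut was tightened by one flat (measured wrench turn about 1.05 rad), and the job was handed in at about 25 s with the wrench left lying on the nut; no verdict came back.

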